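# Hold the check filter down in the photometer's slot

### The job

Check the small bench photometer: first slide the dust hatch on its deck fully open, then take the plate with the round window out of the stand, lower it blade first through the slot and press it fully home against the spring seat, until its shoulder is down on the deck. The reading is only taken while the plate is pressed in, so finish still gripping the plate and holding it down there. Leave the other two plates standing in the stand and do not disturb the tape roll.

Things in the scene. Friction and masses are not known exactly. Their poses are not given: they have to be found in the camera images.
- photometer: Small cream bench photometer, 170 x 190 x 88 mm (x, y, z), fixed on the worktop. Origin: centre of its underside. Its -x side is the front with the sloped panel (display and keys); the rear part is a level deck 88 mm above the worktop with the slot and the hatch. x points from the front to the rear, z up.
- slot (a point): Centre of the slot's mouth, level with the deck top (z = 88 mm); axes as the photometer's. Vertical opening, 10 mm along x by 42 mm along y, mouth chamfered 2 mm all round, straight guide 20 mm deep, wider below. The spring seat waits 52 mm below the mouth. Two rails along x, 7 mm high, flank it, inner faces 29.5 mm either side of its middle.
- hatch (a joint): Position of the grey sliding dust hatch: 0 = closed over the slot, 0.040 m = fully open at its end stop, moved along the photometer's +x (to the rear). Stays where it is left; friction about 1.2 N. A plate 44 x 58 mm, its top 4.5 mm above the deck, with an upright grip rib near its rear edge.
- hatch_rib (a point): Centre of the top edge of the hatch's grip rib, 18.5 mm above the deck. The rib is 10 mm thick along the photometer's x, 40 mm long along y and stands 14 mm above the hatch plate. Moves with the hatch.
- seat (a joint): Travel of the spring seat inside the slot, downward: 0 = up (52 mm below the deck top), 0.010 m when a plate's shoulder touches the deck. The spring pushes up with about 3 N at the start and 7 N at 0.010; it lifts a plate that is let go.
- stand: Grey plate stand, block 44 x 184 x 24 mm on a flange 64 x 196 mm, fixed on the worktop. Origin: centre of its underside. Three pockets, 10 x 42 mm and 18 mm deep (floor 6 mm above the worktop), in a row along its y at -60, 0 and +60 mm, hold the three plates upright, their widths along the row (plate axes parallel to the stand's); which plate stands where varies.
- plate_round: Check filter plate with one round dark-glass window 27 mm across. Origin: centre of its foot; z up, x = its normal. From the foot up: aluminium blade 8 x 40 mm, 62 mm long (lowest 4 mm slimmed to 5.5 x 37); black shoulder 20 x 52 mm, z = 62 to 68; black finger tab 8 mm thick, 30 mm wide, z = 68 to 102 (22 wide in the top 10). About 80 g. Either way round fits the slot.
- plate_slit: Plate of the same outline and origin with a tall narrow slit window (7 x 31 mm). Stays in the stand.
- plate_blank: Plate of the same outline and origin with no window. Stays in the stand.
- tape_roll: Roll of cream masking tape lying flat, 72 mm across, 20 mm high, behind the stand. Origin: centre of its underside. Leave alone.
Mind the look-alikes: they are no part of the job. Leave any blue look-alike of the plate_round alone.

How it is judged (in metres and radians):
On the way, in this order (a step that is already met when the one before it is completed fails the run):
1. the hatch is slid fully open (value of joint hatch above 0.036 m), for 0.2 s.
2. the round-window plate is lifted out of the stand by the fingers (z of plate_round in the frame of stand above 0.03 m and contact force between the fingers and plate_round above 1 N), for 0.1 s.
3. its blade has passed into the slot (horizontal distance between plate_round and slot below 0.006 m and z of plate_round in the frame of slot below -0.02 m), for 0.1 s.
At the end, for the whole second after the job is handed in: The hatch is open (at least 34 of 40 mm). The round-window plate is upright in the slot, its shoulder within about 2 mm of the deck and the spring seat pressed down at least 8 mm, at rest and still gripped by the fingers. The other two plates stand in the stand within 15 mm of where they were (value of joint hatch above 0.034 m and value of joint seat above 0.008 m and z of plate_round in the frame of slot below -0.0595 m and horizontal distance between plate_round and slot below 0.005 m and angle between the z axis of plate_round and the z axis of slot, either way round below 0.08 rad and contact force between the fingers and plate_round above 1 N and linear speed of plate_round below 0.02 m/s and distance of each of plate_slit, plate_blank from where it was at the start of the episode below 0.015 m and angle between each of plate_slit, plate_blank's own z axis and vertical below 0.2 rad); the arm keeps its last pose, push and grip.
It fails at once if the tape roll is pushed away (over 30 mm) (distance of tape_roll from where it was at the start of the episode above 0.03 m).
It fails at once if another plate is pulled out of the stand (distance of any of plate_slit, plate_blank from where it was at the start of the episode above 0.025 m).
It also fails if it takes over 51 s, if anything falls off the work surface, if the arm or the gripper's body presses on something with over 40 N, if the wrist force passes 120 N, or if a joint passes its speed limit or range.

### The arm

A 6-joint arm with a two-finger parallel gripper is mounted at the origin on a cart in front of the work surface, level with it; the furniture and walls round the work are solid. World frame = base frame: x ahead of the robot, y to its left, z up, the work surface at z = 0. Lengths are in mm, angles in rad, forces in N, time in s.
With the tool pointing down it reaches from about 300 to 875 mm from the base axis. Payload 6.4 kg.
Tool frame: the origin (TCP) lies at the very end of the fingers, on their centre line; the grasp point (between the pads) lies 19 mm behind it; z points along the fingers, y is the line along which they close (so a half turn about z gives the same grasp; the last joint's range is limited). The gripper opens to 88 mm and grips with 3 to 60 N. Pads are 18 mm wide; open, the fingers measure 123 mm over their backs; the gripper's body (75 mm by 187 mm) begins 45 mm behind the grasp point.
Start: joints at [1.115, 0.181, 1.607, -0, 1.354, -0.206], TCP at [142.133, 557.171, 238.714] pointing down, gripper open.
Joint ranges: [-2.99, 2.99], [-0.89, 2.07], [0.3, 2.58], [-1.14, 4.28], [0, 2.63], [-3.12, 3.12]. Speed limits (rad/s): [2.57, 2.57, 3.01, 3.14, 3.14, 3.14].

### API

Orientations are given as a 3x3 rotation matrix whose columns are the frame's x, y, z axes.
In Python, from station import manip gives the robot as it stands.
- The arm moves only by the shell command python3 -m handwheel 'ROWS' [FORCE]. ROWS is JSON, one flat list of numbers, 5 for each row, row after row: the shift along the tool's x, y, z in mm, then the turn about the tool's z in degrees, then the closure, from -1 (fully open) to 1 (shut). In form: [dx, dy, dz, twist, grip, dx, dy, dz, twist, grip, ...]. A call has 1 to 8 rows; each row shifts and turns the commanded pose from where the row before left it, along the tool's axes as they then stand; what a row does not reach is not made up. A row lasts 1/10 s, in which the tool goes at most 50 mm and 8.59 degrees, less where a joint would pass 70% of its speed; a pose out of reach is approached as far as the arm can. A call with a gripper value outside its range is refused whole. The fingers move at their own pace and stop on an object; FORCE is the grip in N (left out, the last holds). Time passes only in rows, so rows that do not move let the fingers close. It gives the time, the measured TCP pose, the force, the opening and the grip force at its end, in the units of the state.
- manip.get_obs(): the state, without advancing time (a new reading comes with each control period).
- manip.capture(name): name is "scene" or "side" or "wrist"; returns a dict with "frame" (420x560x3 uint8, blue, green, red), "fx", "fy", "cx", "cy" (pixels), "dist_coeffs" ([k1, k2, p1, p2, k3] as OpenCV has them; the pictures are not rectified), "camera_from_world" (4x4, takes a point from world to camera coordinates); the wrist camera has in their place "T_tool_cam" (4x4, takes a point from camera to tool coordinates, whose origin is the TCP and whose axes are the flange's). Camera axes: x right, y up, looking along -z (the intrinsics and any distortion apply to the point x, -y, -z); pixel columns grow to the right and rows downward; lengths in mm; the calibration is good to about 2 mm. A picture is of the moment at which its call begins: read the wrist's pose just before it. There is no depth.
- manip.finish_job(): hands the job in; it is judged then, once.
The state is a dict: "t": time; "joint_pos": joint angles; "qd": joint speeds; "joint_torque": joint torques, N m; "eef_pos": TCP position; "tool_rot": TCP orientation; "ft_force": force on the tool from outside, world axes, zero at the start; "ft_torque": the same for the moment, N m; "finger_gap": opening from 0.0 (shut) to 1.0 (fully open); "grip_force": force on a finger pad.
Only numpy, scipy, OpenCV 4.12 (cv2) and the standard library are available. Lean on these libraries where they do the work, as an engineer would, in place of code of your own. Each camera call takes 0.05 s, during which the arm holds its last target. There are 200 camera calls.

## Working session

There is one attempt and no reset: what is moved stays moved. The work goes in short steps, Python scripts to look and compute and a shell command to move; the robot and the scene stay as the last step left them, time stands still between calls to the robot, and variables do not carry over. Pictures are saved under pics/ and viewed, at most 10 in all, crops included, and the job is handed in when it is done.

```bash
mkdir -p pics; ls
cat > h.py <<'E'
import numpy as np, cv2, json
from station import manip
def snap(name,fn):
    o=manip.get_obs(); c=manip.capture(name)
    if "T_tool_cam" in c:
        T=np.eye(4);T[:3,:3]=o["tool_rot"];T[:3,3]=np.array(o["eef_pos"])
        M=np.linalg.inv(T@np.array(c["T_tool_cam"]))
    else: M=np.array(c["camera_from_world"])
    cv2.imwrite(f"pics/{fn}.png",c["frame"])
    json.dump(dict(K=[c["fx"],c["fy"],c["cx"],c["cy"]],d=list(map(float,c["dist_coeffs"])),M=M.tolist()),open(f"pics/{fn}.json","w"))
    return c["frame"]
def load(fn):
    j=json.load(open(f"pics/{fn}.json"));fx,fy,cx,cy=j["K"]
    return np.array([[fx,0,cx],[0,fy,cy],[0,0,1.]]),np.array(j["d"]),np.array(j["M"])
F=np.diag([1,-1,-1.])
def ray(fn,px):
    K,d,M=load(fn); u=cv2.undistortPoints(np.array([[px]],float),K,d)[0,0]
    v=M[:3,:3].T@F@np.array([u[0],u[1],1]); return -M[:3,:3].T@M[:3,3], v/np.linalg.norm(v)
def onz(fn,px,z):
    o,v=ray(fn,px); return o+v*(z-o[2])/v[2]
def tri(obs):
    A=np.zeros((3,3));b=np.zeros(3)
    for fn,px in obs:
        o,v=ray(fn,px);P=np.eye(3)-np.outer(v,v);A+=P;b+=P@o
    X=np.linalg.solve(A,b); return X,[np.linalg.norm((np.eye(3)-np.outer(v,v))@(X-o)) for o,v in [ray(*q) for q in obs]]
def proj(fn,X):
    K,d,M=load(fn); p=(M[:3,:3]@np.array(X,float).T).T+M[:3,3]
    return cv2.projectPoints(p@F,np.zeros(3),np.zeros(3),K,d)[0][:,0]
E
python3 - <<'E'
from h import *
for n in ["scene","side","wrist"]: snap(n,n+"0")
a=[cv2.imread(f"pics/{n}0.png") for n in ["scene","side","wrist"]]
cv2.imwrite("pics/a.png",cv2.resize(a[0],(800,600)));cv2.imwrite("pics/b.png",cv2.resize(a[1],(800,600)))
cv2.imwrite("pics/c.png",a[2])
for n in ["scene0","side0","wrist0"]:
    K,d,M=load(n);print(n,(-M[:3,:3].T@M[:3,3]).round(),K[0,0],d)
o=manip.get_obs();print(o["t"],np.round(o["tool_rot"],3),o["ft_force"],o["finger_gap"])
E
```

```text
pics
scene0 [270. 628. 736.] 421.21177858668744 [-0.12863803  0.          0.          0.          0.        ]
side0 [401. 896. 611.] 463.20278644516753 [-0.16144454  0.          0.          0.          0.        ]
wrist0 [ 70. 574. 383.] 336.02739715710396 [-0.01213496  0.          0.          0.          0.        ]
0.15 [[-0.969  0.247 -0.001]
 [ 0.247  0.969 -0.001]
 [ 0.    -0.001 -1.   ]] [0.19410961 0.19237708 0.47603962] 1.0015071743336954
```

View pics/a.png

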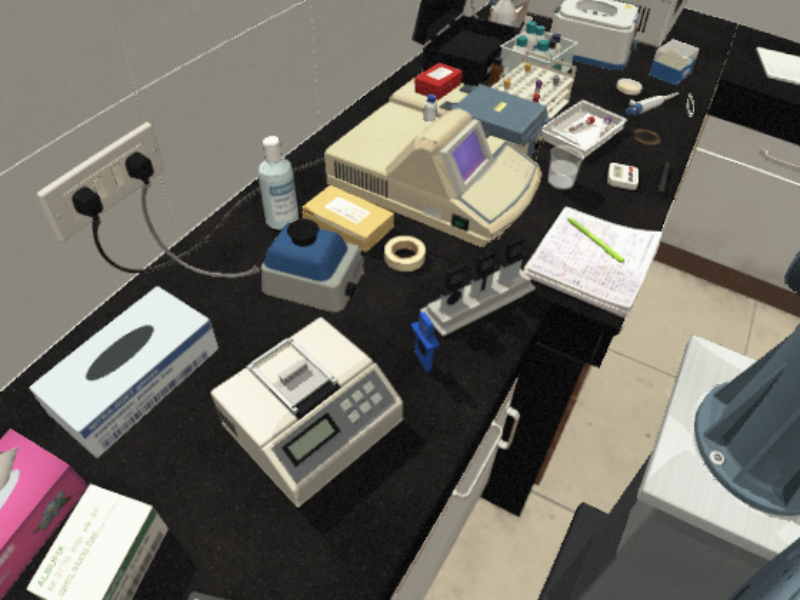

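View pics/b.png

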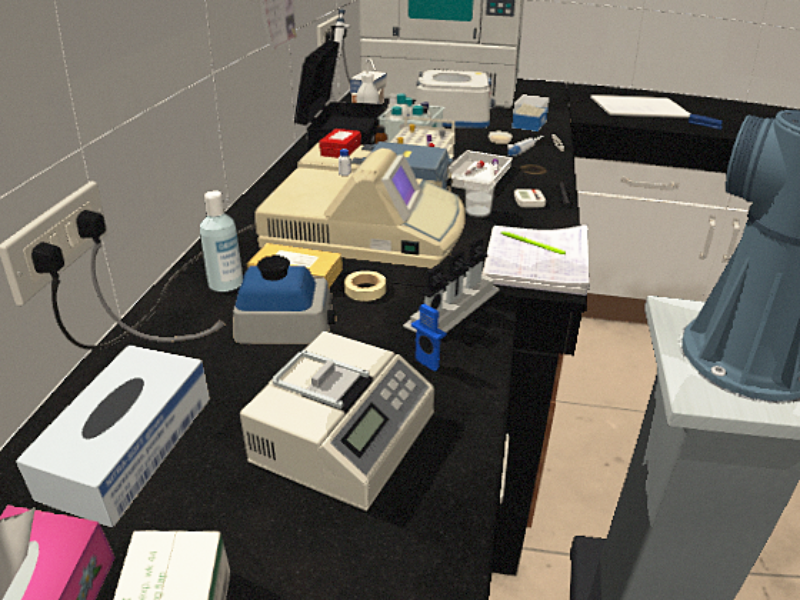

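Both views show the photometer (scene ~(305,410)), the stand with three black-tabbed plates (scene ~(480,285)), a blue look-alike plate (scene (425,342)) and the tape (405,253). Enlarged crops next.

Run:
```python
from h import *
R=[("scene0",280,160,110,82.5),("side0",275,165,110,82.5),("scene0",145,215,140,105),("side0",165,225,140,105)]
t=[]
for n,x,y,w,h in R:
    a=cv2.imread(f"pics/{n}.png"); s=400/w
    t.append(cv2.warpAffine(a,np.array([[s,0,-x*s],[0,s,-y*s]]),(400,300),flags=cv2.INTER_CUBIC))
im=np.vstack([np.hstack(t[:2]),np.hstack(t[2:])]);im=np.clip(255*(im/255.)**.6,0,255).astype(np.uint8)
cv2.imwrite("pics/d.png",im)
```

```text
(no output)
```

View pics/d.png

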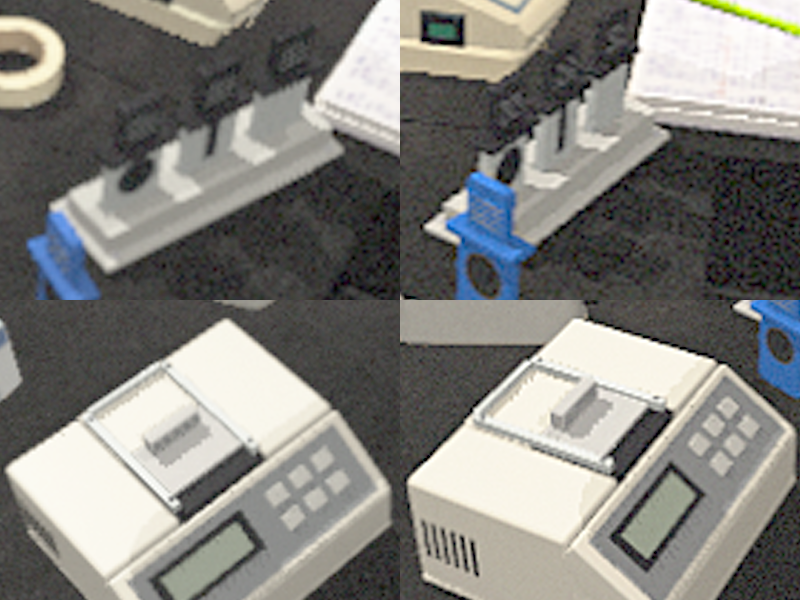

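Candidates for the round-window plate: near pocket with dark round window at scene tile (133,178) → that one; slit plate middle (212,135); blank far (280,110); blue copy (65,250) is outside the stand. Rib top is at scene tile (172,425) / side tile (575,397).

Run:
```python
from h import *
S=lambda x,y:("scene0",(280+x/3.636,160+y/3.636)); T=lambda x,y:("side0",(275+(x-400)/3.636,165+y/3.636))
P=lambda x,y:("scene0",(145+x/2.857,215+(y-300)/2.857)); Q=lambda x,y:("side0",(165+(x-400)/2.857,225+(y-300)/2.857))
for n,a,b in [("ribc",P(172,425),Q(575,397)),("railL rear",P(88,412),Q(478,418)),("railL front",P(176,503),Q(610,467)),("railR rear",P(165,368),Q(532,362)),("railR front",P(253,445),Q(662,402)),
 ("round win",S(133,178),T(509,160)),("round tab top",S(140,103),T(515,90)),("slit tab top",S(219,70),T(566,58)),("blank tab top",S(293,40),T(618,20)),("blue tab",S(62,215),T(490,175)),("blue sh",S(33,243),T(447,242)),("flange near -",S(108,272),T(427,228))]:
    X,e=tri([a,b]);print(n,X.round(1),np.round(e[0],1))
for q in [S(108,272),S(344,148)]: print("flange",onz(*q,3).round(1))
for q in [P(88,412),P(176,503),P(165,368),P(253,445)]: print("rail z95",onz(*q,95).round(1))
```

```text
ribc [607.4 297.3 110.1] 1.3
railL rear [667.5 311.   95.4] 0.3
railL front [576.1 336.7  94.8] 0.3
railR rear [648.9 253.9  97. ] 2.6
railR front [558.7 277.3  99.2] 0.9
round win [506.   41.   66.6] 2.6
round tab top [510.1  25.2 109.2] 1.9
slit tab top [485.4 -33.2 102.1] 1.2
blank tab top [455.9 -74.  110.7] 0.1
blue tab [507.7 127.2 112. ] 0.4
blue sh [535.1 105.1  48.6] 1.2
flange near - [527.1  68.3  18.7] 28.1
flange [502.7  66.1   3. ]
flange [ 415.9 -112.1    3. ]
rail z95 [668.1 310.6  95. ]
rail z95 [575.7 336.9  95. ]
rail z95 [647.1 253.9  95. ]
rail z95 [559.6 275.3  95. ]
```

```bash
cat >> h.py <<'E'
def go(x,y,z,yaw):
    "tool-frame shift (before the twist) and twist needed; yaw = world angle of tool y, deg"
    o=manip.get_obs();R=np.array(o["tool_rot"]);p=np.array(o["eef_pos"])
    d=R.T@(np.array([x,y,z])-p); cur=np.degrees(np.arctan2(R[1,1],R[0,1]))
    print("t",round(o["t"],2),"p",p.round(1),"yaw",cur.round(2),"shift",d.round(1),"twist",round((cur-yaw+180)%360-180,2),"f",np.round(o["ft_force"],1),"gap",round(o["finger_gap"]*88,1),"grip",round(o["grip_force"],1),"tilt",R[:,2].round(3))
E
python3 -m handwheel '[0,0,0,8.5,-1,0,0,0,8.5,-1,0,0,0,8.5,-1,0,0,0,8.5,-1,0,0,0,8.5,-1,0,0,0,8.5,-1,0,0,0,8.5,-1,0,0,0,8.5,-1]' 20
python3 -m handwheel '[0,0,0,8,-1,0,0,0,8,-1,0,0,0,7,-1,0,0,0,0,-1]'
python3 -c "
from h import *
go(590,265,230,-15.5)
print(np.round(manip.capture('wrist')['T_tool_cam'],2)); print(manip.get_obs()['joint_pos'])"
```

```text
t: 0.95
eef_pos: [142.0, 556.9, 238.3]
tool_rot: [[-0.128, 0.992, -0.0], [0.992, 0.128, -0.001], [-0.001, -0.0, -1.0]]
ft_force: [0.5, 0.2, 0.8]
finger_gap: 1.004
grip_force: 0.0
t: 1.35
eef_pos: [142.0, 557.0, 238.4]
tool_rot: [[0.265, 0.964, -0.0], [0.964, -0.265, -0.001], [-0.001, -0.0, -1.0]]
ft_force: [0.3, -0.1, -0.2]
finger_gap: 1.0
grip_force: 0.0
t 1.35 p [142.  557.  238.4] yaw -15.37 shift [-162.8  509.3    8.4] twist 0.13 f [ 0.3 -0.1 -0.2] gap 88.0 grip 0.0 tilt [-0.    -0.001 -1.   ]
[[  -0.      0.96    0.29   73.62]
 [   1.      0.     -0.      0.56]
 [  -0.      0.29   -0.96 -145.19]
 [   0.      0.      0.      1.  ]]
[1.11470457e+00 1.81049876e-01 1.60733017e+00 6.19249370e-06
 1.35381210e+00 1.37929712e+00]
```

```bash
python3 -m handwheel '[-8,32,0,0,-1,-8,32,0,0,-1,-8,32,0,0,-1,-8,32,0,0,-1,-8,32,0,0,-1,-8,32,0,0,-1,-8,32,0,0,-1,-8,32,0,0,-1]' >/dev/null
python3 -m handwheel '[-8,32,0,0,-1,-8,32,0,0,-1,-8,32,0,0,-1,-8,32,0,0,-1,-8,32,0,0,-1,-8,32,0,0,-1,-8,32,0,0,-1,-8,32,0,0,-1]' >/dev/null
python3 -m handwheel '[0,0,0,0,0.1,0,0,0,0,0.1]'
python3 - <<'E'
from h import *
go(600,298,230,-15.5)
a=snap("wrist","w1"); cv2.imwrite("pics/e.png",cv2.resize(a,(800,600),interpolation=cv2.INTER_CUBIC))
E
```

```text
t: 3.2
eef_pos: [602.2, 298.0, 238.0]
tool_rot: [[0.263, 0.965, -0.001], [0.965, -0.263, -0.0], [-0.0, -0.001, -1.0]]
ft_force: [-0.3, 0.6, 0.8]
finger_gap: 0.838
grip_force: 0.0
t 3.2 p [602.2 298.  238. ] yaw -15.26 shift [-0.6 -2.1  8. ] twist 0.24 f [-0.3  0.6  0.8] gap 73.8 grip 0.0 tilt [-0.001 -0.    -1.   ]
```

View pics/e.png

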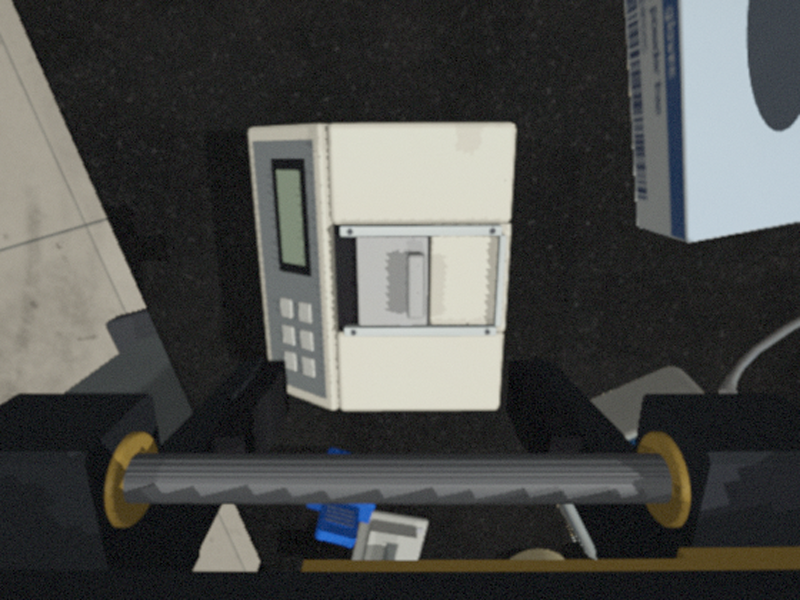

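Run:
```python
from h import *
s=1.42857
f=lambda x,y,z:onz("w1",(x/s,y/s),z)
a,b,c,d=[f(*q,95) for q in [(340,231),(503,231),(340,331),(503,331)]]
for v in (b-a,d-c): print("rail",np.degrees(np.arctan2(v[1],v[0])),np.linalg.norm(v))
print("gap",np.linalg.norm(a-c),"mid",(a+c)/2,(b+d)/2)
print("rib", f(416,285,106.5), "tri",tri([("w1",(416/s,285/s)),("scene0",(145+172/2.857,215+125/2.857)),("side0",(165+175/2.857,225+97/2.857))]))
print("hatch ends",f(357,281,92.5),f(429,281,92.5))
r=f(416,285,106.5); go(r[0],r[1],97,-15.26)
```

```text
rail -15.251236776549515 98.19996589977825
rail -15.256260124146312 104.52625720669363
gap 64.3506954630141 mid [567.43244641 303.26830795  95.        ] [665.22451047 276.60011397  95.        ]
rib [613.00756158 292.48690862 106.5       ] tri (array([611.25190327, 292.06536761, 103.93732758]), [np.float64(1.6939895885090146), np.float64(2.595357212644643), np.float64(2.147021537102625)])
hatch ends [577.53862047 300.85928175  92.5       ] [621.04924325 288.99153605  92.5       ]
t 3.25 p [601.5 298.7 238.2] yaw -15.22 shift [ -2.9  12.9 141.2] twist 0.04 f [-0.4  0.5  0.3] gap 69.9 grip 0.0 tilt [-0.001  0.    -1.   ]
```

```bash
python3 -m handwheel '[-2,6,20,0,0.1,-1,6.5,20,0,0.1,0,0,20,0,0.1,0,0,20,0,0.1,0,0,20,0,0.1,0,0,15,0,0.1,0,0,12,0,0.1,0,0,0,0,0.1]'
python3 -m handwheel '[0,0,12,0,0.1,0,0,0,0,0.1]'
python3 -c "
from h import *
go(613,292,97,-15.26)"
```

```text
t: 4.05
eef_pos: [611.8, 292.5, 109.8]
tool_rot: [[0.263, 0.965, -0.003], [0.965, -0.263, -0.001], [-0.002, -0.003, -1.0]]
ft_force: [0.1, -0.2, -0.2]
finger_gap: 0.449
grip_force: 0.0
t: 4.25
eef_pos: [612.9, 292.3, 98.8]
tool_rot: [[0.264, 0.965, -0.001], [0.965, -0.264, -0.0], [-0.001, -0.001, -1.0]]
ft_force: [-0.5, -0.4, -0.7]
finger_gap: 0.451
grip_force: 0.0
t 4.25 p [612.9 292.3  98.8] yaw -15.3 shift [-0.2  0.2  1.8] twist -0.04 f [-0.5 -0.4 -0.7] gap 39.7 grip 0.0 tilt [-0.001 -0.    -1.   ]
```

```bash
python3 -m handwheel '[0,0,2,0,0.5,0,0,0,0,1,0,0,0,0,1,0,0,0,0,1,0,0,0,0,1,0,0,0,0,1]' 15
python3 -m handwheel '[0,0,0,0,1,0,0,0,0,1]'
```

```text
t: 4.85
eef_pos: [613.6, 292.4, 98.2]
tool_rot: [[0.264, 0.965, 0.0], [0.965, -0.264, 0.0], [0.0, 0.0, -1.0]]
ft_force: [-1.2, -0.0, 2.6]
finger_gap: 0.106
grip_force: 15.0
t: 5.05
eef_pos: [613.6, 292.4, 98.1]
tool_rot: [[0.264, 0.965, 0.0], [0.965, -0.264, 0.0], [0.0, 0.0, -1.0]]
ft_force: [-2.4, -0.5, 3.6]
finger_gap: 0.11
grip_force: 15.0
```

```bash
python3 -m handwheel '[0,6,-0.5,0,1,0,8,0,0,1,0,8,0,0,1,0,8,0,0,1,0,6,0,0,1,0,0,0,0,1]'
python3 -m handwheel '[0,2,0,0,1,0,1,0,0,1,0,0,0,0,1]'
```

```text
t: 5.65
eef_pos: [647.3, 283.4, 98.1]
tool_rot: [[0.264, 0.964, -0.004], [0.964, -0.264, 0.001], [-0.0, -0.004, -1.0]]
ft_force: [-6.8, 3.0, 6.5]
finger_gap: 0.111
grip_force: 15.0
t: 5.95
eef_pos: [647.4, 283.4, 98.0]
tool_rot: [[0.263, 0.965, -0.009], [0.965, -0.263, 0.001], [-0.002, -0.009, -1.0]]
ft_force: [-16.2, 3.8, 11.3]
finger_gap: 0.11
grip_force: 15.0
```

```bash
python3 -m handwheel '[0,1,0,0,1,0,1,0,0,1,0,0,0,0,1,0,0,0,0,1]'
```

```text
t: 6.35
eef_pos: [647.5, 283.4, 98.0]
tool_rot: [[0.262, 0.965, -0.013], [0.965, -0.262, 0.001], [-0.003, -0.012, -1.0]]
ft_force: [-22.3, 4.8, 15.8]
finger_gap: 0.109
grip_force: 15.0
```

```bash
python3 -m handwheel '[0,-4,0,0,1,0,0,0,0,0.4,0,0,0,0,0.4,0,0,0,0,0.3,0,0,-20,0,0.3,0,0,-40,0,0.1,0,0,-40,0,0.1,0,0,-30,0,0.1]'
python3 -m handwheel '[0,0,0,0,0.1,0,0,0,0,0.1]' >/dev/null
python3 - <<'E'
from h import *
go(600,298,230,-15.5)
a=snap("wrist","w2"); a=a[130:310,200:440]; cv2.imwrite("pics/f.png",cv2.resize(a,(800,600),interpolation=cv2.INTER_CUBIC))
E
```

```text
t: 7.15
eef_pos: [650.3, 282.1, 231.1]
tool_rot: [[0.265, 0.964, 0.003], [0.964, -0.265, 0.0], [0.001, 0.003, -1.0]]
ft_force: [1.8, -0.4, 0.5]
finger_gap: 0.451
grip_force: 0.0
t 7.35 p [649.8 282.2 228.7] yaw -15.34 shift [  2.1 -52.2  -1.4] twist 0.16 f [-0.3 -0.  -0.4] gap 39.8 grip 0.0 tilt [ 0.002  0.    -1.   ]
```

View pics/f.png

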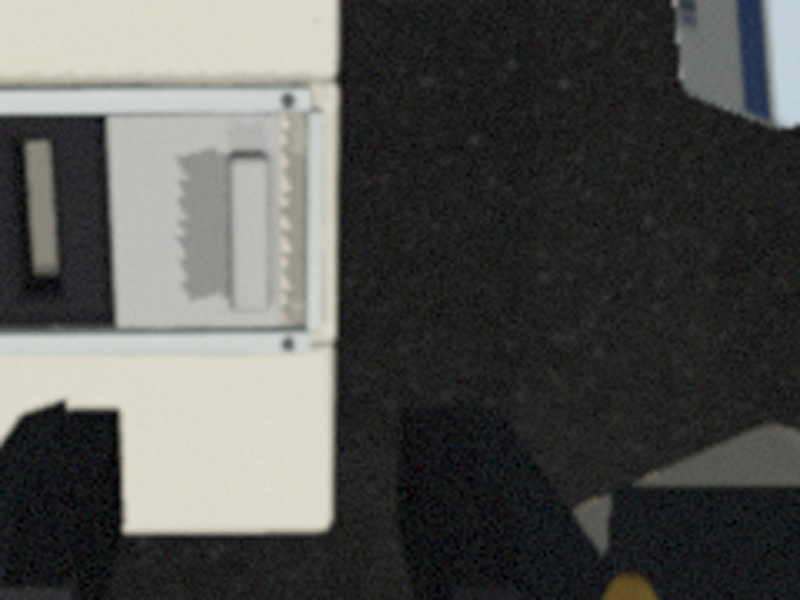

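The hatch is ~5–7 mm short of its stop (rear edge at (280,220), end bar at (308,220)); the rear finger hit the end bar. Slot mouth is now at about (41,208). I'll push the rib from the front with closed fingers.

Run:
```python
from h import *
k=0.3
f=lambda x,y,z:onz("w2",(200+x*k,130+y*k),z)
r=f(250,230,106.5);u=np.array([np.cos(np.radians(-15.25)),np.sin(np.radians(-15.25)),0])
print("rib",r,"frontface",f(231,230,106.5),"plate rear",f(278,220,92.5),"front",f(110,220,92.5),"bar",f(310,220,95),"slot88",f(41,208,88),"z36",f(41,208,36))
t=r-u*30; go(t[0],t[1],140,-15.25)
```

```text
rib [648.52379677 283.15839099 106.5       ] frontface [643.99193108 284.40494077 106.5       ] plate rear [655.15072642 280.16704739  92.5       ] front [613.09412973 291.73628196  92.5       ] bar [663.22030876 278.63007921  95.        ] slot88 [595.67606848 298.68385781  88.        ] z36 [582.23877802 288.80643222  36.        ]
t 7.4 p [648.9 282.  226.9] yaw -15.34 shift [  1.  -30.6  87. ] twist -0.09 f [-0.3 -0.  -0.2] gap 39.5 grip 0.0 tilt [-0.001 -0.001 -1.   ]
```

```bash
python3 -m handwheel '[1,-15,20,0,1,0,-15.5,20,0,1,0,0,20,0,1,0,0,20,0,1,0,0,17,0,1,0,0,15,0,1,0,0,14,0,1,0,0,0,0,1]'
python3 -m handwheel '[0,0,2,0,1,0,0,0,0,1]'
```

```text
t: 8.2
eef_pos: [618.4, 291.0, 99.1]
tool_rot: [[0.264, 0.964, -0.004], [0.964, -0.264, -0.001], [-0.002, -0.004, -1.0]]
ft_force: [0.6, -1.3, 0.7]
finger_gap: 0.004
grip_force: 0.0
t: 8.4
eef_pos: [620.6, 291.7, 101.0]
tool_rot: [[0.264, 0.964, 0.001], [0.964, -0.264, 0.0], [0.001, 0.001, -1.0]]
ft_force: [0.1, 0.0, 0.2]
finger_gap: 0.001
grip_force: 0.0
```

```bash
python3 -m handwheel '[0,3,1.5,0,1,0,3,0,0,1,0,2,0,0,1,0,2,0,0,1,0,0,0,0,1]'
python3 -m handwheel '[0,1.5,0,0,1,0,1.5,0,0,1,0,0,0,0,1]'
```

```text
t: 8.9
eef_pos: [629.1, 289.2, 99.1]
tool_rot: [[0.264, 0.965, -0.002], [0.965, -0.264, 0.0], [-0.0, -0.002, -1.0]]
ft_force: [-4.9, 0.3, 3.7]
finger_gap: 0.005
grip_force: 2.3
t: 9.2
eef_pos: [629.3, 289.1, 99.0]
tool_rot: [[0.263, 0.965, -0.007], [0.965, -0.263, 0.0], [-0.002, -0.007, -1.0]]
ft_force: [-14.3, 1.4, 10.1]
finger_gap: 0.006
grip_force: 7.7
```

```bash
python3 -m handwheel '[0,1.5,0,0,1,0,1.5,0,0,1,0,0,0,0,1]'
```

```text
t: 9.5
eef_pos: [629.6, 289.1, 99.0]
tool_rot: [[0.262, 0.965, -0.012], [0.965, -0.262, 0.0], [-0.003, -0.012, -1.0]]
ft_force: [-24.4, 1.8, 17.6]
finger_gap: 0.008
grip_force: 13.0
```

```bash
python3 -m handwheel '[0,-6,0,0,1,0,0,-20,0,1,0,-20,-40,0,1,0,-20,-40,0,0.2,0,0,0,0,0.2,0,0,0,0,0.2]'
python3 - <<'E'
from h import *
go(600,298,230,-15.5)
a=snap("wrist","w3"); a=a[130:310,180:420]; cv2.imwrite("pics/g.png",np.clip(255*(cv2.resize(a,(800,600),interpolation=cv2.INTER_CUBIC)/255.)**.5,0,255))
E
```

```text
t: 10.1
eef_pos: [591.8, 299.8, 200.3]
tool_rot: [[0.264, 0.965, 0.004], [0.965, -0.264, 0.001], [0.002, 0.003, -1.0]]
ft_force: [-0.1, -0.2, -0.6]
finger_gap: 0.252
grip_force: 0.0
t 10.1 p [591.8 299.8 200.3] yaw -15.28 shift [  0.5   8.5 -29.7] twist 0.22 f [-0.1 -0.2 -0.6] gap 22.2 grip 0.0 tilt [ 0.004  0.001 -1.   ][ WARN:0@0.890] global loadsave.cpp:1063 imwrite_ Unsupported depth image for selected encoder is fallbacked to CV_8U.
```

View pics/g.png

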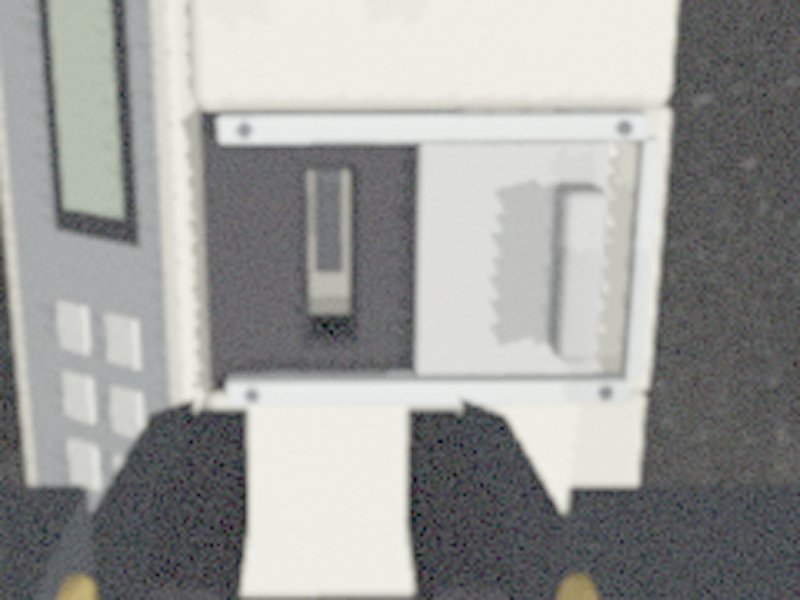

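Run:
```python
from h import *
k=0.3;u=np.array([np.cos(np.radians(-15.25)),np.sin(np.radians(-15.25)),0]);v=np.array([-u[1],u[0],0])
f=lambda x,y,z:onz("w3",(180+x*k,130+y*k),z)
for n,p in dict(slotC=f(330,252,88),slotL=f(305,252,88),slotR=f(355,252,88),slotTop=f(330,167,88),slotBot=f(330,340,88),railT=f(330,146,95),railB=f(330,377,95),rail_front=f(217,130,95),hf=f(415,260,92.5),ribfront=f(565,270,106.5),ribrear=f(600,270,106.5),bar=f(640,260,95),w1hf=onz("w1",(357/1.42857,281/1.42857),92.5),w1bar=onz("w1",(497/1.42857,281/1.42857),95),w1ribf=onz("w1",(409/1.42857,285/1.42857),106.5)).items(): print(n,p.round(1),"u",round(p@u,1),"v",round(p@v,1))
```

```text
slotC [593.2 297.3  88. ] u 494.1 v 442.9
slotL [587.4 298.9  88. ] u 488.1 v 442.9
slotR [598.9 295.7  88. ] u 500.1 v 442.9
slotTop [598.6 317.4  88. ] u 494.1 v 463.6
slotBot [587.3 275.6  88. ] u 494.1 v 420.4
railT [600.2 323.5  95. ] u 494.0 v 470.0
railB [585.4 269.   95. ] u 494.0 v 413.5
rail_front [576.6 333.8  95. ] u 468.5 v 473.7
hf [612.3 291.4  92.5] u 514.1 v 442.2
ribfront [644.1 284.6 106.5] u 546.5 v 444.0
ribrear [651.7 282.5 106.5] u 554.4 v 444.0
bar [663.1 278.2  95. ] u 566.6 v 442.9
w1hf [577.5 300.9  92.5] u 478.1 v 442.2
w1bar [661.8 278.6  95. ] u 565.2 v 442.8
w1ribf [609.  293.6 106.5] u 510.3 v 443.4
```

Hatch is at its hard stop (same position under two different 24 N pushes; its front edge is ~20 mm behind the slot centre, consistent with full open). Slot centre ≈ (593, 296.5). On to the stand.

```bash
python3 -m handwheel '[-35,0,-10,5.5,-1,-35,0,-10,5.2,-1,-35,0,-10,0,-1,-35,0,-10,0,-1,-35,0,0,0,-1,-35,0,0,0,-1,-35,0,0,0,-1,0,0,0,0,-1]' >/dev/null
python3 -c "
from h import *
go(508,30,240,-26)"
```

```text
t 10.95 p [490.8  72.6 236.7] yaw -26.24 shift [-30.6  34.3  -3.4] twist -0.24 f [0.5 0.7 0.5] gap 87.3 grip 0.0 tilt [-0.004 -0.001 -1.   ]
```

```bash
python3 -m handwheel '[-15,17,0,0,-1,-15,17,0,0,-1,0,0,0,0,-1,0,0,0,0,-1]' >/dev/null
python3 -c "
from h import *
go(508,30,240,-26);snap('wrist','w4');go(508,30,240,-26)"
python3 -m handwheel '[-20,0,0,0,-1,-20,0,0,0,-1,0,0,0,0,-1,0,0,0,0,-1]' >/dev/null
python3 - <<'E'
from h import *
go(508,30,240,-26);snap('wrist','w5');go(508,30,240,-26)
a=cv2.imread("pics/w4.png");b=cv2.imread("pics/w5.png")
im=np.hstack([x[50:350,130:430] for x in (a,b)])
im=cv2.resize(im,(800,400),interpolation=cv2.INTER_CUBIC)
cv2.imwrite("pics/i.png",np.clip(255*(im/255.)**.5,0,255).astype(np.uint8))
E
```

```text
t 11.35 p [509.7  34.  237.4] yaw -26.08 shift [-4.4  0.2 -2.6] twist -0.08 f [0.1 0.3 0.6] gap 88.2 grip 0.0 tilt [-0.002  0.001 -1.   ]
t 11.4 p [509.6  34.5 237.6] yaw -26.03 shift [-4.7  0.5 -2.4] twist -0.03 f [0.2 0.4 0.2] gap 88.2 grip 0.0 tilt [-0.002  0.001 -1.   ]
t 11.8 p [492.4  -1.3 238.6] yaw -26.02 shift [34.9  0.3 -1.4] twist -0.02 f [-0.8  0.3 -0.6] gap 87.8 grip 0.0 tilt [-0.     0.001 -1.   ]
t 11.85 p [492.5  -1.1 238.6] yaw -25.99 shift [34.8  0.3 -1.4] twist 0.01 f [-0.1  0.5 -0. ] gap 88.0 grip 0.0 tilt [ 0.     0.001 -1.   ]
```

View pics/i.png

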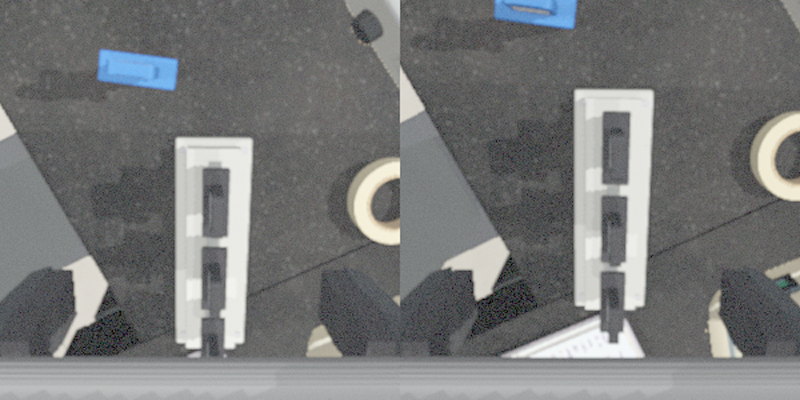

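Run:
```python
from h import *
A=lambda x,y:("w4",(130+x*.75,50+y*.75));B=lambda x,y:("w5",(130+x*.75,50+y*.75))
for n,a,b in [("shFarMid",A(216,168.5),B(216.5,112)),("shNearMid",A(215.5,238),B(216,184)),("flFar",A(214,138),B(214,90))]:
    print(n,tri([a,b]))
for z,a,b in [(74,A(216,168.5),A(215.5,238)),(74,B(216.5,112),B(216,184)),(3,B(214,90),B(210,307)),(3,A(214,138),A(210,345))]:
    p,q=onz(*a,z),onz(*b,z);m=(p+q)/2;d=p-q;print(m.round(1),np.linalg.norm(d).round(1),np.degrees(np.arctan2(d[1],d[0])).round(2)-90, p.round(1),q.round(1))
```

```text
shFarMid (array([526.88261488,  37.22610637,  69.63942664]), [np.float64(0.08935806124486141), np.float64(0.08935806124492314)])
shNearMid (array([505.68385433,  -5.49416086,  82.57319712]), [np.float64(0.1043249307605041), np.float64(0.10432493076056559)])
flFar (array([533.00831215,  48.29869346,   2.93378337]), [np.float64(0.009177235410668767), np.float64(0.009177235410721773)])
[515.8  14.8  74. ] 51.7 -25.790000000000006 [527.   38.1  74. ] [504.5  -8.5  74. ]
[516.1  15.   74. ] 50.1 -25.72 [526.9  37.6  74. ] [505.2  -7.5  74. ]
[488.6 -40.8   3. ] 199.1 -26.490000000000002 [533.   48.3   3. ] [ 444.2 -129.9    3. ]
[488.1 -41.5   3. ] 200.8 -26.57 [533.   48.3   3. ] [ 443.2 -131.3    3. ]
```

```bash
python3 -c "
from h import *
go(516,14.5,78,-26.1)"
```

```text
t 11.85 p [492.5  -1.1 238.6] yaw -25.99 shift [ 24.2  14.3 160.6] twist 0.11 f [-0.1  0.5 -0. ] gap 88.0 grip 0.0 tilt [ 0.     0.001 -1.   ]
```

```bash
python3 -m handwheel '[12,7,0,0,0,12,7.3,0,0.1,0,0,0,25,0,0,0,0,25,0,0,0,0,25,0,0,0,0,25,0,0,0,0,10,0,0,0,0,0,0,0]'
python3 -c "
from h import *
go(516,14.5,78,-26.1)"
```

```text
t: 12.65
eef_pos: [515.3, 14.1, 127.2]
tool_rot: [[0.439, 0.898, -0.003], [0.898, -0.439, 0.001], [-0.001, -0.003, -1.0]]
ft_force: [0.2, 1.4, -0.1]
finger_gap: 0.501
grip_force: 0.0
t 12.65 p [515.3  14.1 127.2] yaw -26.07 shift [ 0.7  0.6 49.2] twist 0.03 f [ 0.2  1.4 -0.1] gap 44.1 grip 0.0 tilt [-0.003  0.001 -1.   ]
```

```bash
python3 -m handwheel '[0.5,0,20,0,0,0,0,15,0,0,0,0,8,0,0,0,0,4,0,0,0,0,0,0,0,0,0,0,0,0]'
python3 -c "
from h import *
go(516,14.5,78,-26.1)"
```

```text
t: 13.25
eef_pos: [516.8, 13.6, 82.6]
tool_rot: [[0.44, 0.898, 0.001], [0.898, -0.44, -0.0], [0.0, 0.001, -1.0]]
ft_force: [-0.5, -1.7, -0.4]
finger_gap: 0.501
grip_force: 0.0
t 13.25 p [516.8  13.6  82.6] yaw -26.11 shift [ 0.5 -1.1  4.6] twist -0.01 f [-0.5 -1.7 -0.4] gap 44.1 grip 0.0 tilt [ 0.001 -0.    -1.   ]
```

```bash
python3 -m handwheel '[0,0,4,0,0.3,0,0,0,0,1,0,0,0,0,1,0,0,0,0,1,0,0,0,0,1,0,0,0,0,1,0,0,0,0,1]' 40
```

```text
t: 13.95
eef_pos: [515.8, 13.8, 77.8]
tool_rot: [[0.44, 0.898, -0.001], [0.898, -0.44, 0.0], [0.0, -0.001, -1.0]]
ft_force: [-2.5, 0.3, 3.2]
finger_gap: 0.088
grip_force: 39.8
```

```bash
python3 -m handwheel '[0,0,-5,0,1,0,0,-10,0,1,0,0,-15,0,1,0,0,-20,0,1,0,0,-25,0,1,0,0,-25,0,1,0,0,-25,0,1,0,0,0,0,1]'
python3 -m handwheel '[0,0,-10,0,1,0,0,0,0,1]' >/dev/null
python3 -c "
from h import *
go(592.9,296.5,208,-15.25)"
```

```text
t: 14.75
eef_pos: [518.7, 13.1, 207.2]
tool_rot: [[0.44, 0.898, 0.008], [0.898, -0.44, -0.002], [0.002, 0.008, -1.0]]
ft_force: [0.6, -0.9, -0.9]
finger_gap: 0.086
grip_force: 39.9
t 14.95 p [516.2  13.6 213.1] yaw -26.11 shift [287.8 -55.6   5.1] twist -10.86 f [ 0.8  0.  -1.2] gap 7.7 grip 39.9 tilt [ 0.001 -0.    -1.   ]
```

```bash
python3 -m handwheel '[24,-4.6,0,0,1,24,-4.6,0,0,1,24,-4.6,0,0,1,24,-4.6,0,0,1,24,-4.6,0,0,1,24,-4.6,0,0,1,24,-4.6,0,0,1,24,-4.6,0,0,1]' >/dev/null
python3 -m handwheel '[24,-4.6,0,0,1,24,-4.6,0,0,1,24,-4.6,0,0,1,24,-5,0,0,1,0,0,0,-5.5,1,0,0,0,-5.4,1,0,0,0,0,1,0,0,0,0,1]'
python3 -c "
from h import *
go(592.9,296.5,175,-15.25)"
```

```text
t: 16.55
eef_pos: [592.4, 296.5, 211.5]
tool_rot: [[0.265, 0.964, -0.002], [0.964, -0.265, -0.001], [-0.001, -0.002, -1.0]]
ft_force: [-0.2, 0.9, -1.5]
finger_gap: 0.086
grip_force: 39.9
t 16.55 p [592.4 296.5 211.5] yaw -15.36 shift [ 0.1  0.5 36.5] twist -0.11 f [-0.2  0.9 -1.5] gap 7.6 grip 39.9 tilt [-0.002 -0.001 -1.   ]
```

```bash
python3 -m handwheel '[0,0.3,15,-0.1,1,0,0,15,0,1,0,0,12,0,1,0,0,0,0,1,0,0,0,0,1,0,0,0,0,1]'
python3 - <<'E'
from h import *
go(592.9,296.5,168,-15.25)
t=[]
for n,x,y,w in [("wrist",200,150,160),("scene",160,170,110),("side",180,180,110)]:
    a=snap(n,"v_"+n); print(n)
    s=400/w;t.append(cv2.warpAffine(a,np.array([[s,0,-x*s],[0,s,-y*s]]),(400,300),flags=cv2.INTER_CUBIC))
t.append(cv2.resize(cv2.imread("pics/v_wrist.png"),(400,300)))
im=np.vstack([np.hstack(t[:2]),np.hstack(t[2:])])
cv2.imwrite("pics/j.png",np.clip(255*(im/255.)**.55,0,255).astype(np.uint8))
E
```

```text
t: 17.15
eef_pos: [593.6, 296.8, 171.3]
tool_rot: [[0.261, 0.965, 0.001], [0.965, -0.261, 0.0], [0.001, 0.001, -1.0]]
ft_force: [-0.9, 0.1, -1.0]
finger_gap: 0.088
grip_force: 39.9
t 17.15 p [593.6 296.8 171.3] yaw -15.12 shift [-0.4 -0.6  3.3] twist 0.13 f [-0.9  0.1 -1. ] gap 7.8 grip 39.9 tilt [ 0.001  0.    -1.   ]
wrist
scene
side
```

View pics/j.png

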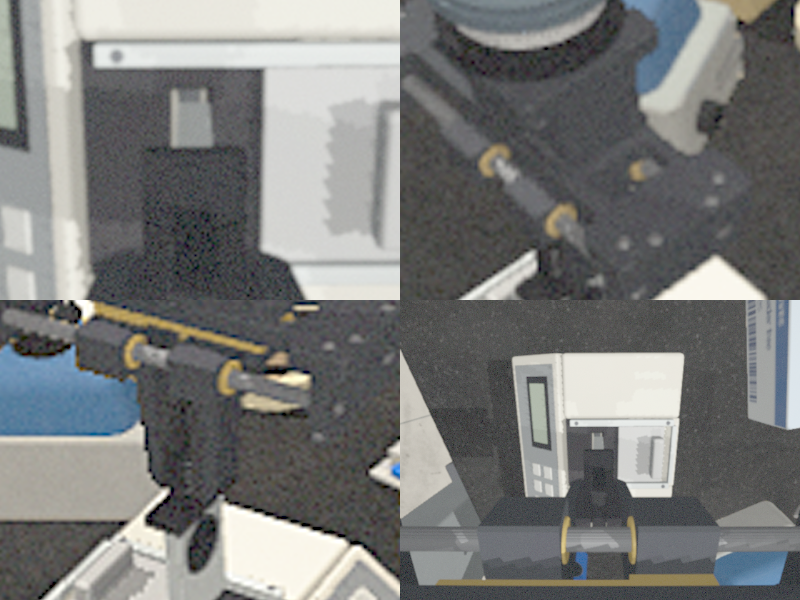

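Run:
```python
from h import *
o=manip.get_obs();R=np.array(o["tool_rot"]);p=np.array(o["eef_pos"])
f=lambda x,y,z:(R.T@(onz("v_wrist",(200+x/2.5,150+y/2.5),z)-p)).round(1)
print("sh edge",f(143,152,167.5),f(247,152,167.5),"slot",f(171,95,88),f(211,95,88),f(171,140,88),f(211,140,88),"slot far end",f(192,88,88),"railin",f(192,68,95))
```

```text
sh edge [27.2 -9.   4.1] [27.2 10.3  4.1] slot [19.1 -6.  83.6] [19.1  5.2 83.6] [ 6.  -6.1 83.6] [ 6.   5.2 83.6] slot far end [21.1 -0.1 83.6] railin [28.2 -0.1 76.6]
```

```bash
python3 -m handwheel '[-0.9,-0.8,0,0,1,0,0,4,0,1,0,0,4,0,1,0,0,4,0,1,0,0,3,0,1,0,0,3,0,1,0,0,0,0,1]'
python3 -m handwheel '[0,0,3,0,1,0,0,3,0,1,0,0,0,0,1]'
```

```text
t: 18.0
eef_pos: [591.8, 295.9, 152.0]
tool_rot: [[0.261, 0.965, -0.001], [0.965, -0.261, -0.0], [-0.001, -0.001, -1.0]]
ft_force: [0.6, -1.0, -0.8]
finger_gap: 0.086
grip_force: 39.9
t: 18.3
eef_pos: [591.8, 295.9, 146.1]
tool_rot: [[0.261, 0.965, -0.001], [0.965, -0.261, -0.0], [-0.0, -0.001, -1.0]]
ft_force: [0.5, 0.0, -1.1]
finger_gap: 0.086
grip_force: 39.9
```

```bash
python3 -m handwheel '[0,0,4,0,1,0,0,5,0,1,0,0,6,0,1,0,0,6,0,1,0,0,6,0,1,0,0,4,0,1,0,0,4,0,1,0,0,0,0,1]'
python3 -m handwheel '[0,0,3,0,1,0,0,3,0,1,0,0,3,0,1,0,0,0,0,1]'
```

```text
t: 19.1
eef_pos: [591.8, 295.9, 110.9]
tool_rot: [[0.261, 0.965, -0.001], [0.965, -0.261, -0.0], [-0.001, -0.001, -1.0]]
ft_force: [-0.1, -0.3, -0.9]
finger_gap: 0.092
grip_force: 39.9
t: 19.5
eef_pos: [592.6, 296.1, 103.1]
tool_rot: [[0.261, 0.965, 0.001], [0.965, -0.261, 0.0], [0.001, 0.001, -1.0]]
ft_force: [0.3, -0.4, 4.3]
finger_gap: 0.086
grip_force: 39.9
```

Spring contact as expected; pressing home.

```bash
python3 -m handwheel '[0,0,2,0,1,0,0,2,0,1,0,0,1.5,0,1,0,0,0,0,1]'
python3 -m handwheel '[0,0,1,0,1,0,0,1,0,1,0,0,0,0,1,0,0,0,0,1]'
```

```text
t: 19.9
eef_pos: [592.7, 296.2, 97.9]
tool_rot: [[0.261, 0.965, 0.001], [0.965, -0.261, 0.0], [0.001, 0.001, -1.0]]
ft_force: [-0.4, -1.2, 5.4]
finger_gap: 0.089
grip_force: 39.8
t: 20.3
eef_pos: [592.7, 296.2, 97.8]
tool_rot: [[0.26, 0.965, 0.001], [0.965, -0.26, 0.0], [0.001, 0.001, -1.0]]
ft_force: [-5.9, -2.6, 17.5]
finger_gap: 0.087
grip_force: 39.8
```

```bash
python3 -m handwheel '[0,0,0,0,1,0,0,0,0,1,0,0,0,0,1,0,0,0,0,1]'
python3 - <<'E'
from h import *
t=[]
for n,x,y,w in [("wrist",180,130,200),("side",170,200,130)]:
    a=snap(n,"z_"+n); s=400/w;t.append(cv2.warpAffine(a,np.array([[s,0,-x*s],[0,s,-y*s]]),(400,400),flags=cv2.INTER_CUBIC))
cv2.imwrite("pics/k.png",np.clip(255*(np.hstack(t)/255.)**.55,0,255).astype(np.uint8))
E
```

```text
t: 20.7
eef_pos: [592.7, 296.2, 97.8]
tool_rot: [[0.26, 0.965, 0.001], [0.965, -0.26, 0.0], [0.001, 0.001, -1.0]]
ft_force: [-6.1, -2.2, 17.7]
finger_gap: 0.09
grip_force: 39.8
```

View pics/k.png

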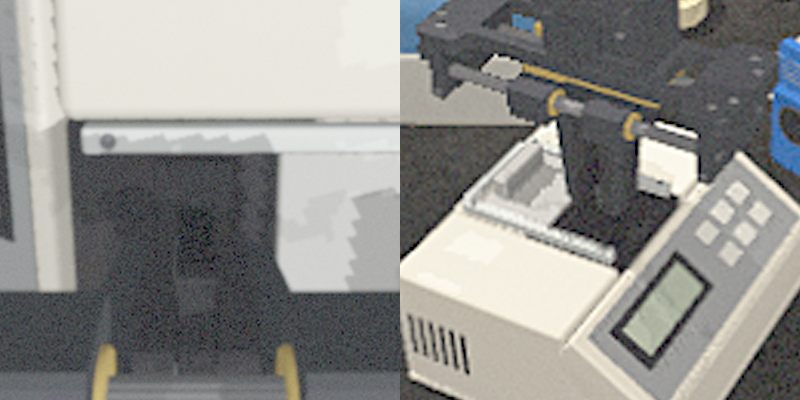

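The side view shows the shoulder down on the black deck field with the fingers holding the tab (600,200), and the hatch still open with its front edge at (278,220) in the wrist view. Handing in.

```bash
python3 -c "
from station import manip
print(manip.finish_job())"
```

```text
the job is handed in; nothing more can be done
None
```

The hatch is open against its stop, the round-window plate is pressed home in the slot and still gripped at about 40 N, and I handed the job in at about 21 s; no verdict came back, the hatch travel was judged from images and the stop force, and the other two plates and the tape roll were not re-imaged at the end.

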